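Stack the four-piece bisque jar on the round bat

ROBOT

A 6-joint arm with a two-finger parallel gripper is mounted at the origin on the work surface. World frame = base frame: x ahead of the robot, y to its left, z up, the work surface at z = 0. Lengths are in m, angles in rad, forces in N, time in s.
With the tool pointing down it reaches from about 0.3 to 0.775 m from the base axis. Payload 14.6 kg.
Tool frame: the origin (TCP) lies at the very end of the fingers, on their centre line; the grasp point (between the pads) lies 19 mm behind it; z points along the fingers, y is the line along which they close (so a half turn about z gives the same grasp; the last joint's range is limited). The gripper opens to 94 mm and grips with 3 to 60 N. Pads are 16 mm wide; open, the fingers measure 119 mm over their backs; the gripper's body (75 mm by 177 mm) begins 78 mm behind the grasp point.
Start: joints at [-1.37, 0.3, 1.521, -0, 1.321, -0.067], TCP at [0.146, -0.53, 0.205] pointing down, gripper open.
Joint ranges: [-3.03, 3.03], [-0.79, 2.21], [0.23, 2.52], [-1.04, 4.18], [0, 3.07], [-2.55, 2.55]. Speed limits (rad/s): [2.22, 2.22, 2.57, 3.14, 3.14, 3.14].

INTERFACE

Orientations are given as [roll, pitch, yaw] about the fixed x, y, z axes, in that order (R = Rz(yaw) Ry(pitch) Rx(roll)).
In Python, from station import ctrl, cams gives the robot as it stands. The module is installed in compiled form; this text tells all that it offers.
- The arm moves only by the tool arm_command, never from a script. Its argument "plan" is a list that holds one entry, the list of rows, each a list of 7 numbers: the shift along the tool's x, y, z in a scale on which 1.0 is 750 mm, then the turn, a rotation vector about the tool's x, y, z in fractions of the full range, 1 being 2 pi rad, then the closure, from -1 (fully open) to 1 (shut). A call has 1 to 12 rows; each row is the pose to reach, as a shift and turn from the pose commanded when the call began, along the tool's axes at that moment; what a row does not reach only later rows make up. A row lasts 1/10 s, in which the tool goes at most 50 mm and 8.59 degrees, less where a joint would pass 70% of its speed; a pose out of reach is approached as far as the arm can. A call with a gripper value outside its range is refused whole. The fingers move at their own pace and stop on an object; "squeeze" is the grip in N (left out, the last holds). Time passes only in rows, so rows that repeat a pose let the fingers close. It gives the time, the measured TCP pose, the force, the opening and the grip force at its end, in the units of the state.
- ctrl.get_obs(): the state, without advancing time (a new reading comes with each control period).
- cams.camera(name): name is "side" or "top"; returns (picture, depth): 400x640x3 uint8, blue, green, red; 400x640 float32, m along the optical axis (not along the pixel's ray), 0 where there is no reading.
- cams.camera_info(name): a dict with "fx", "fy", "cx", "cy" (pixels), "world_to_cam" (4x4, takes a point from world to camera coordinates). Camera axes: x right, y down, z forward; pixel columns grow to the right and rows downward; lengths in m; the calibration is good to about 2 mm. A picture is of the moment at which its call begins. camera_info takes no time and is no camera call.
- ctrl.hand_in(): hands the job in; it is judged then, once.
The state is a dict: "time_s": time; "qpos": joint angles; "joint_vel": joint speeds; "tau": joint torques, N m; "ee_pos": TCP position; "eef_rot": TCP orientation; "force": force on the tool from outside, world axes, zero at the start; "moment": the same for the moment, N m; "grip_width": finger opening in m; "grip_force": force on a finger pad.
Only numpy, scipy, OpenCV 4.12 (cv2) and the standard library are available. Lean on these libraries where they do the work, as an engineer would, in place of code of your own. Each camera call takes 0.05 s, during which the arm holds its last target. There are 200 camera calls.

TASK

Put the four-piece unglazed clay stacking jar together on the round plaster bat: the round crock with two lugs in the middle of the bat, then the square tier on the crock, then the small round tier on the square one, and last the lid with the knob on top, each upright with its foot fully seated in the mouth below. Set every piece down gently, never dropping one or knocking it over, and leave the mug, the tumbler and the bowl where they stand.

Things in the scene. Friction and masses are not known exactly. Their poses are not given: they have to be found in the camera images.
- crock: Bottom piece: round open crock of buff bisque clay, 68 mm in diameter, 50 mm tall, about 0.28 kg; mouth 52 mm wide, 42 mm deep. Two lugs at its own +y and -y (22 mm wide, reaching 46 mm from the axis, 28 to 40 mm up): grip it across its x axis, between the lugs, which point within 40 degrees of world y. Origin at the centre of its underside, z up.
- square_tier: Second piece: square open tier of bisque clay, 58 x 58 mm, 62 mm tall in all, about 0.26 kg, on a round foot 45 mm wide and 7 mm tall; round mouth in the top 40 mm wide, 45 mm deep. x, y square to its flat sides. Origin at the centre of its underside, z up. Seated, its shoulder is on the crock's rim, its origin 43 mm above the crock's (3.5 mm play all round the foot).
- round_tier: Third piece: small round open tier of bisque clay, 50 mm in diameter, 47 mm tall in all, about 0.13 kg, on a foot 33 mm wide and 7 mm tall; mouth in the top 32 mm wide, over 30 mm deep. Origin at the centre of its underside, z up. Seated, its origin is 55 mm above the square tier's origin (3.5 mm play all round the foot).
- lid: Top piece: lid of bisque clay, about 0.07 kg: foot 25 mm wide and 7 mm tall, flange 50 mm wide from 7 to 12 mm, sloping in to 18 mm, knob 18 mm wide from 22 to 42 mm up (grip it with the fingertips). Origin at the centre of its underside, z up; it stands knob up. Seated, its origin is 40 mm above the round tier's origin (3.5 mm play all round the foot).
- round_bat: The place for the stack: fixed round white plaster bat, 150 mm in diameter, 15 mm thick, with a thin grey circle 92 mm in diameter around its middle. Origin at the centre of its underside, z up; to the robot's left or right.
- ware_board: Bystander: fixed square plywood board, 150 x 150 mm, 15 mm thick, on the other side from the bat; the bowl stands on it. Origin at the centre of its underside, z up.
- mug: Bystander: loose white glazed mug, 68 mm in diameter, 75 mm tall, handle at its own +y (reaches about 60 mm from the axis). Origin at the centre of its underside, z up.
- tumbler: Bystander: loose white glazed cup without handle, 72 mm across the rim, 85 mm tall. Origin at the centre of its underside, z up.
- bowl: Bystander: loose blue glazed bowl, 110 mm across, 45 mm tall, on the plywood board. Origin at the centre of its underside, z up.

How it is judged:
By the outcome, as a careful person would: the job done as asked, in the order asked, and still so for the second after the job is handed in, with the robot touching nothing.
It also fails if it takes over 115 s, if anything falls off the work surface, if the arm or the gripper's body presses on something with over 40 N, if the wrist force passes 120 N, or if a joint passes its speed limit or range.

## Working session

There is one attempt and no reset: what is moved stays moved. The work goes in short steps, Python scripts to look and compute and a tool call to move; the robot and the scene stay as the last step left them, time stands still between calls to the robot, and variables do not carry over. Pictures are saved under pics/ and viewed, at most 14 in all, crops included, and the job is handed in when it is done.

Besides the shell and the picture viewer there is one more tool, called after "Request:" by a JSON object that holds its "op" and its "data". arm_command: Moves the arm, as the interface text tells. Its arguments: {"type":"object","properties":{"plan":{"type":"array"},"squeeze":{"type":"number"}},"required":["plan"]}

```bash
mkdir -p pics
python3 - <<'E'
from station import ctrl,cams
import cv2,numpy as np
for n in("top","side"):
    p,d=cams.camera(n); cv2.imwrite(f"pics/{n}0.png",p); np.save(f"{n}0.npy",d); i=cams.camera_info(n); print(n,i)
o=ctrl.get_obs(); print(o)
E
```

```text
top {'fx': 458.83149763986484, 'fy': 458.83149763986484, 'cx': 325.0225636649908, 'cy': 199.14044892962977, 'world_to_cam': array([[-7.66960509e-03, -9.99935404e-01, -8.38834101e-03,
         5.95172454e-04],
       [-9.84807091e-01,  9.00835368e-03, -1.73418116e-01,
         5.24985771e-01],
       [ 1.73482479e-01,  6.93084924e-03, -9.84812567e-01,
         9.19596181e-01],
       [ 0.00000000e+00,  0.00000000e+00,  0.00000000e+00,
         1.00000000e+00]])}
side {'fx': 374.8218659928109, 'fy': 374.8218659928109, 'cx': 318.7489107429788, 'cy': 198.0496948117837, 'world_to_cam': array([[-0.99851636, -0.05424186,  0.00478465,  0.54509035],
       [-0.0393657 ,  0.65836256, -0.75167086,  0.0439687 ],
       [ 0.037622  , -0.75074401, -0.65952105,  0.78837301],
       [ 0.        ,  0.        ,  0.        ,  1.        ]])}
{'time_s': 0.1, 'qpos': array([-1.36961706e+00,  3.00409823e-01,  1.52150089e+00, -3.39456800e-05,
        1.32069789e+00, -6.66216117e-02]), 'joint_vel': array([ 3.93240202e-04, -9.89346901e-04, -2.92454854e-03, -7.21564303e-04,
       -1.35070249e-03,  6.29486318e-05]), 'tau': array([-3.99223090e-04, -5.32644761e+01, -3.53284800e+01,  7.09098321e-02,
        2.34447228e-02, -6.20206674e-05]), 'ee_pos': array([ 0.14546759, -0.53017724,  0.20495386]), 'eef_rot': array([-3.14057676e+00, -3.48265315e-05,  2.67809279e-01]), 'force': array([-0.39576727, -0.7876575 ,  0.27648383]), 'moment': array([ 0.04177484, -0.02568686,  0.05461785]), 'grip_force': 0.0, 'grip_width': 0.09420898034210222}
```

View pics/top0.png

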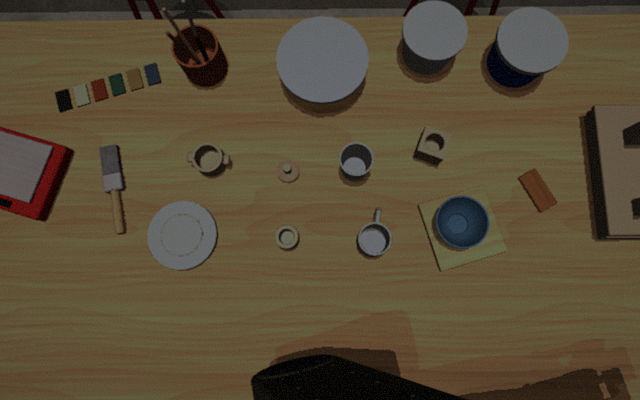

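View pics/side0.png

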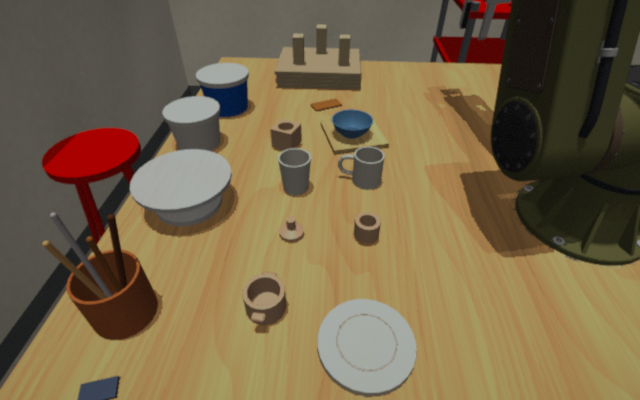

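The top view shows the crock at (208,159), the bat at (182,235), the round tier at (287,237), the lid at (288,170), the tumbler at (356,162), the mug at (374,238) and the square tier at (432,146). The bowl is at (462,222). The side view shows the same things, all upright.

```bash
cat > h.py <<'E'
from station import ctrl,cams
import cv2,numpy as np
def cloud(n,d):
    i=cams.camera_info(n); v,u=np.indices(d.shape)
    c=np.stack([(u-i["cx"])/i["fx"]*d,(v-i["cy"])/i["fy"]*d,d],-1)
    T=np.linalg.inv(i["world_to_cam"]); w=c@T[:3,:3].T+T[:3,3]; w[d<=0]=np.nan
    return w
def sel(w,c,r,z0,z1):
    q=w.reshape(-1,3); m=(np.hypot(q[:,0]-c[0],q[:,1]-c[1])<r)&(q[:,2]>z0)&(q[:,2]<z1)
    return q[m]
E
python3 - <<'E'
from h import *
W={n:cloud(n,np.load(n+"0.npy")) for n in("top","side")}
P=dict(crock=(208,157,.05),sq=(435,143,.0),rt=(287,237,.047),lid=(288,168,.042),bat=(182,235,.015),mug=(374,238,.075),tum=(356,160,.085),bowl=(462,222,.06))
P["crock"]=(208,157,.05);P["sq"]=(434,142,.062)
i=cams.camera_info("top");T=np.linalg.inv(i["world_to_cam"])
for k,(u,v,h) in P.items():
    r=T[:3,:3]@[(u-i["cx"])/i["fx"],(v-i["cy"])/i["fy"],1]; o=T[:3,3]; c=o+r*(h-o[2])/r[2]
    print(k,"ray",c.round(3))
    for n in W:
        a=.09 if k=="bat" else .06
        q=sel(W[n],c,a,h-.006,h+.008)
        if len(q)<5: print(n,len(q)); continue
        xy=q[:,:2].astype(np.float32); cc,rr=cv2.minEnclosingCircle(xy); rect=cv2.minAreaRect(xy)
        print(" ",n,len(q),np.round(cc,4),round(rr,4),"zmed",np.median(q[:,2]).round(4),"rect",np.round(rect[0],4),np.round(rect[1],4),round(rect[2],1))
# top, lugs
q=sel(W["top"],W["top"][157,208],.06,.02,.06);np.save("cr.npy",q)
print(np.linalg.eigh(np.cov(q[:,:2].T)))
# zoomed crops
p=cv2.imread("pics/top0.png");c=[cv2.resize(p[y-30:y+30,x-40:x+40],None,fx=5,fy=5,interpolation=cv2.INTER_CUBIC) for x,y in((208,159),(432,146),(287,237),(288,170))]
cv2.imwrite("pics/crop0.png",cv2.convertScaleAbs(np.vstack([np.hstack(c[:2]),np.hstack(c[2:])]),alpha=1.8))
E
```

```text
crock ray [0.618 0.245 0.05 ]
  top 351 [0.6184 0.2474] 0.0343 zmed 0.0494 rect [0.6182 0.2475] [0.0667 0.0661] 44.5
  side 601 [0.6206 0.2484] 0.0349 zmed 0.0487 rect [0.6205 0.2492] [0.067  0.0662] 67.3
sq ray [ 0.642 -0.235  0.062]
  top 498 [ 0.6424 -0.2368] 0.04 zmed 0.061 rect [ 0.6423 -0.2367] [0.0583 0.0598] 69.1
  side 233 [ 0.6442 -0.2363] 0.0403 zmed 0.0601 rect [ 0.6441 -0.2358] [0.0604 0.0599] 66.9
rt ray [0.446 0.076 0.047]
  top 271 [0.4469 0.0767] 0.0249 zmed 0.0465 rect [0.447  0.0767] [0.0483 0.0479] 0.8
  side 278 [0.4489 0.0774] 0.0262 zmed 0.0454 rect [0.4496 0.0776] [0.0482 0.0506] 15.1
lid ray [0.594 0.075 0.042]
  top 55 [0.5953 0.0772] 0.0091 zmed 0.041 rect [0.5952 0.0775] [0.0163 0.0164] 72.0
  side 57 [0.595  0.0856] 0.0041 zmed 0.0401 rect [0.5973 0.0785] [0.0161 0.0163] 60.2
bat ray [0.455 0.304 0.015]
  top 3762 [0.4553 0.3053] 0.0755 zmed 0.0149 rect [0.4563 0.3044] [0.1483 0.1472] 89.2
  side 7366 [0.4578 0.3059] 0.0754 zmed 0.0142 rect [0.4584 0.3061] [0.1483 0.1483] 86.6
mug ray [ 0.44  -0.102  0.075]
  top 214 [ 0.4386 -0.1036] 0.0339 zmed 0.0741 rect [ 0.439  -0.1029] [0.0662 0.0667] 89.0
  side 179 [ 0.4399 -0.1025] 0.0354 zmed 0.0725 rect [ 0.4409 -0.1015] [0.0655 0.0667] 5.6
tum ray [ 0.599 -0.068  0.085]
  top 222 [ 0.6014 -0.0693] 0.036 zmed 0.0838 rect [ 0.6009 -0.0683] [0.0699 0.069 ] 89.3
  side 193 [ 0.6033 -0.068 ] 0.0366 zmed 0.0828 rect [ 0.6035 -0.0674] [0.0693 0.071 ] 3.4
bowl ray [ 0.472 -0.284  0.06 ]
  top 432 [ 0.4737 -0.2863] 0.0552 zmed 0.0581 rect [ 0.4737 -0.2865] [0.1066 0.1087] 43.9
  side 190 [ 0.4752 -0.2842] 0.056 zmed 0.0571 rect [ 0.4745 -0.2849] [0.1089 0.1056] 89.7
EighResult(eigenvalues=array([0.00037407, 0.0006337 ]), eigenvectors=array([[-0.9470527 ,  0.32107815],
       [ 0.32107815,  0.9470527 ]]))
```

View pics/crop0.png

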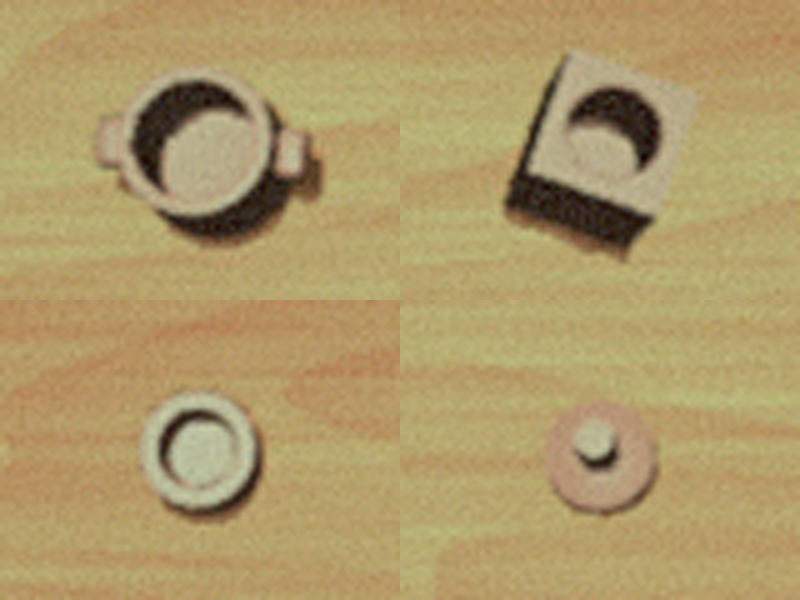

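The crops (5x) show the crock's lugs at (110,142) and (292,152), so its lug axis is close to world y. The square tier's sides are turned by about 22 degrees. I'll work out the lug axis and the first move.

```bash
cat >> h.py <<'E'
from scipy.spatial.transform import Rotation as Ro
def go(x,y,z,yaw_deg):
    o=ctrl.get_obs(); R=Ro.from_euler("xyz",o["eef_rot"])
    d=R.inv().apply(np.array([x,y,z])-o["ee_pos"])*1000
    t=(R.inv()*Ro.from_euler("xyz",[np.pi,0,np.radians(yaw_deg)])).as_rotvec()
    print("at",o["time_s"],o["ee_pos"].round(4),np.degrees(o["eef_rot"]).round(2),"w",round(o["grip_width"],4),"-> shift",d.round(1),"turn",t.round(4),"rows",round(max(np.linalg.norm(d)/50,np.linalg.norm(np.degrees(t))/8.59),1))
E
python3 - <<'E'
from h import *
for n,c in(("top",(.6184,.2474)),("side",(.6206,.2484))):
    q=sel(cloud(n,np.load(n+"0.npy")),c,.055,.034,.046); r=np.hypot(q[:,0]-c[0],q[:,1]-c[1]); q=q[r>.0375]
    for s in(1,-1):
        a=q[(q[:,1]-c[1])*s>0]; print(n,len(a),(a.mean(0)-[*c,0]).round(4) if len(a) else "")
go(.6195,.248,.15,90)
go(.6195,.248,.15,85)
E
```

```text
top 35 [0.0022 0.0416 0.0388]
top 39 [-0.0037 -0.0409  0.0384]
side 95 [0.0028 0.0421 0.0378]
side 25 [-0.0043 -0.0416  0.0385]
at 0.1 [ 0.1455 -0.5302  0.205 ] [-179.94   -0.     15.34] w 0.0942 -> shift [ 663.1 -624.9   55.6] turn [-8.000e-04 -7.000e-04 -1.303e+00] rows 18.3
at 0.1 [ 0.1455 -0.5302  0.205 ] [-179.94   -0.     15.34] w 0.0942 -> shift [ 663.1 -624.9   55.6] turn [-9.0000e-04 -6.0000e-04 -1.2157e+00] rows 18.3
```

The manual's scale: shifts go in shares of 750 mm and turns go in shares of 2 pi rad. Converting my numbers, 663 mm is 0.884, -625 mm is -0.8333, -1.228 rad is -0.1954.

Request:
{"op": "arm_command", "data": {"plan": [[[0.884, -0.8333, 0.0747, 0, 0, -0.1954, -1], [0.884, -0.8333, 0.0747, 0, 0, -0.1954, -1], [0.884, -0.8333, 0.0747, 0, 0, -0.1954, -1], [0.884, -0.8333, 0.0747, 0, 0, -0.1954, -1], [0.884, -0.8333, 0.0747, 0, 0, -0.1954, -1], [0.884, -0.8333, 0.0747, 0, 0, -0.1954, -1], [0.884, -0.8333, 0.0747, 0, 0, -0.1954, -1], [0.884, -0.8333, 0.0747, 0, 0, -0.1954, -1], [0.884, -0.8333, 0.0747, 0, 0, -0.1954, -1], [0.884, -0.8333, 0.0747, 0, 0, -0.1954, -1], [0.884, -0.8333, 0.0747, 0, 0, -0.1954, -1], [0.884, -0.8333, 0.0747, 0, 0, -0.1954, -1]]], "squeeze": 20}}

```text
time_s: 1.3
ee_pos: [0.4577, -0.0168, 0.1685]
eef_rot: [3.141, 0.0, 1.496]
force: [-0.1, -1.6, 0.8]
grip_width: 0.094
grip_force: 0.0
```

```bash
python3 -c "
from h import *
go(.6195,.248,.11,85.7)"
```

```text
at 1.3 [ 0.4577 -0.0168  0.1685] [1.7999e+02 1.0000e-02 8.5720e+01] w 0.094 -> shift [276.2 141.6  58.5] turn [0.0001 0.0001 0.0003] rows 6.3
```

In the tool's units: 276 mm is 0.368, 141 mm is 0.188.

Request:
{"op": "arm_command", "data": {"plan": [[[0.0667, 0.0347, 0.0133, 0, 0, 0, -1], [0.1267, 0.064, 0.0267, 0, 0, 0, -1], [0.184, 0.0933, 0.0387, 0, 0, 0, -1], [0.24, 0.1227, 0.0507, 0, 0, 0, -1], [0.2933, 0.1507, 0.0613, 0, 0, 0, -1], [0.3333, 0.1707, 0.0707, 0, 0, 0, -1], [0.3573, 0.1827, 0.076, 0, 0, 0, -1], [0.368, 0.188, 0.0773, 0, 0, 0, -1], [0.368, 0.188, 0.0773, 0, 0, 0, -1], [0.368, 0.188, 0.0773, 0, 0, 0, -1]]]}}

```text
time_s: 2.3
ee_pos: [0.6182, 0.2449, 0.1109]
eef_rot: [-3.142, 0.0, 1.495]
force: [0.4, 0.2, -0.5]
grip_width: 0.0941
grip_force: 0.0
```

```bash
python3 -c "
from h import *
go(.6195,.248,.012,85.7)"
```

```text
at 2.3 [0.6182 0.2449 0.1109] [-1.800e+02  1.000e-02  8.567e+01] w 0.0941 -> shift [ 3.2  1.1 98.9] turn [-0.      0.0001 -0.0005] rows 2.0
```

In the tool's units: 99 mm is 0.132, 94 mm is 0.1253.

Request:
{"op": "arm_command", "data": {"plan": [[[0.004, 0.0013, 0.0333, 0, 0, 0, -1], [0.004, 0.0013, 0.0667, 0, 0, 0, -1], [0.004, 0.0013, 0.0933, 0, 0, 0, -1], [0.004, 0.0013, 0.1133, 0, 0, 0, -1], [0.004, 0.0013, 0.1253, 0, 0, 0, -1], [0.004, 0.0013, 0.132, 0, 0, 0, -1], [0.004, 0.0013, 0.132, 0, 0, 0, 1], [0.004, 0.0013, 0.132, 0, 0, 0, 1], [0.004, 0.0013, 0.132, 0, 0, 0, 1], [0.004, 0.0013, 0.132, 0, 0, 0, 1], [0.004, 0.0013, 0.132, 0, 0, 0, 1], [0.004, 0.0013, 0.132, 0, 0, 0, 1]]]}}

```text
time_s: 3.5
ee_pos: [0.6199, 0.2488, 0.0123]
eef_rot: [3.141, -0.0, 1.496]
force: [-0.7, 0.6, 5.8]
grip_width: 0.0662
grip_force: 20.0
```

In the tool's units: -80 mm is -0.1067, -70 mm is -0.0933.

Request:
{"op": "arm_command", "data": {"plan": [[[0, 0, 0, 0, 0, 0, 1], [0, 0, 0, 0, 0, 0, 1], [0, 0, -0.0067, 0, 0, 0, 1], [0, 0, -0.02, 0, 0, 0, 1], [0, 0, -0.04, 0, 0, 0, 1], [0, 0, -0.0667, 0, 0, 0, 1], [0, 0, -0.0933, 0, 0, 0, 1], [0, 0, -0.1067, 0, 0, 0, 1], [0, 0, -0.1067, 0, 0, 0, 1]]]}}

```text
time_s: 4.4
ee_pos: [0.6203, 0.2489, 0.0937]
eef_rot: [3.139, -0.001, 1.496]
force: [0.2, -0.6, -4.1]
grip_width: 0.0661
grip_force: 20.0
```

```bash
python3 -c "
from h import *
go(.4566,.3053,.08,85.7)
p,d=cams.camera('top');np.save('g1.npy',d);cv2.imwrite('pics/g1.png',p)"
```

```text
at 4.4 [0.6203 0.2489 0.0937] [ 1.7984e+02 -7.0000e-02  8.5710e+01] w 0.0661 -> shift [  44.  -167.5   13.3] turn [ 0.0028 -0.0012  0.0001] rows 3.5
```

In the tool's units: -167 mm is -0.2227, -162 mm is -0.216.

Request:
{"op": "arm_command", "data": {"plan": [[[0.0067, -0.0267, 0.0027, 0, 0, 0, 1], [0.0173, -0.0667, 0.0053, 0, 0, 0, 1], [0.0307, -0.1133, 0.0093, 0, 0, 0, 1], [0.0427, -0.16, 0.0133, 0, 0, 0, 1], [0.052, -0.196, 0.016, 0, 0, 0, 1], [0.0573, -0.216, 0.0173, 0, 0, 0, 1], [0.0587, -0.2227, 0.0173, 0, 0, 0, 1], [0.0587, -0.2227, 0.0173, 0, 0, 0, 1], [0.0587, -0.2227, 0.0173, 0, 0, 0, 1]]]}}

```text
time_s: 5.35
ee_pos: [0.4573, 0.3047, 0.0786]
eef_rot: [3.141, -0.0, 1.495]
force: [0.2, 0.5, -3.4]
grip_width: 0.0661
grip_force: 20.0
```

```bash
python3 -c "
from h import *
go(.4566,.3053,.028,85.7);print(ctrl.get_obs()['force'])
W=cloud('top',cams.camera('top')[1]); q=sel(W,(.4566,.3053),.06,.05,.13); print(len(q))
for a in range(70,130,5): print(a,((q[:,2]*1000>a)&(q[:,2]*1000<=a+5)).sum(),end='; ')
"
```

```text
at 5.35 [0.4573 0.3047 0.0786] [ 1.7997e+02 -1.0000e-02  8.5660e+01] w 0.0661 -> shift [ 0.5 -0.8 50.6] turn [ 0.0004 -0.0001 -0.0006] rows 1.0
[ 0.1696537   0.46028495 -3.36298894]
770
70 189; 75 78; 80 25; 85 29; 90 28; 95 38; 100 68; 105 81; 110 88; 115 129; 120 8; 125 5;
```

In the tool's units: 50 mm is 0.0667, 49 mm is 0.0653.

Request:
{"op": "arm_command", "data": {"plan": [[[0, -0.0013, 0.02, 0, 0, 0, 1], [0.0013, -0.0013, 0.0373, 0, 0, 0, 1], [0.0013, -0.0013, 0.0507, 0, 0, 0, 1], [0.0013, -0.0013, 0.0587, 0, 0, 0, 1], [0.0013, -0.0013, 0.0627, 0, 0, 0, 1], [0.0013, -0.0013, 0.0653, 0, 0, 0, 1], [0.0013, -0.0013, 0.0667, 0, 0, 0, 1], [0.0013, -0.0013, 0.0667, 0, 0, 0, 1], [0.0013, -0.0013, 0.0667, 0, 0, 0, 1]]]}}

```text
time_s: 6.3
ee_pos: [0.4556, 0.3062, 0.029]
eef_rot: [3.141, -0.0, 1.496]
force: [-0.6, -0.4, -4.7]
grip_width: 0.066
grip_force: 20.0
```

Not yet touching the bat. I'll go down in 1 mm steps.

In the tool's units: 1 mm is 0.0013.

Request:
{"op": "arm_command", "data": {"plan": [[[0, 0, 0.0013, 0, 0, 0, 1], [0, 0, 0.0013, 0, 0, 0, 1]]]}}

```text
time_s: 6.5
ee_pos: [0.4554, 0.3061, 0.0277]
eef_rot: [3.142, -0.0, 1.496]
force: [-0.4, -0.5, -2.6]
grip_width: 0.0664
grip_force: 20.0
```

In the tool's units: 1 mm is 0.0013.

Request:
{"op": "arm_command", "data": {"plan": [[[0, 0, 0.0013, 0, 0, 0, 1], [0, 0, 0.0013, 0, 0, 0, 1]]]}}

```text
time_s: 6.7
ee_pos: [0.4555, 0.3061, 0.0273]
eef_rot: [3.141, -0.0, 1.496]
force: [-3.6, -1.5, 5.4]
grip_width: 0.0661
grip_force: 20.0
```

In the tool's units: -140 mm is -0.1867, -130 mm is -0.1733.

Request:
{"op": "arm_command", "data": {"plan": [[[0, 0, 0, 0, 0, 0, 0.2], [0, 0, 0, 0, 0, 0, -0.5], [0, 0, 0, 0, 0, 0, -1], [0, 0, 0, 0, 0, 0, -1], [0, 0, 0, 0, 0, 0, -1], [0, 0, -0.02, 0, 0, 0, -1], [0, 0, -0.06, 0, 0, 0, -1], [0, 0, -0.1133, 0, 0, 0, -1], [0, 0, -0.1733, 0, 0, 0, -1], [0, 0, -0.1867, 0, 0, 0, -1], [0, 0, -0.1867, 0, 0, 0, -1]]]}}

```text
time_s: 7.8
ee_pos: [0.456, 0.3065, 0.1691]
eef_rot: [3.138, -0.002, 1.496]
force: [0.8, 0.3, 0.2]
grip_width: 0.094
grip_force: 0.0
```

```bash
python3 -c "
from h import *
go(.643,-.2365,.17,68);go(.643,-.2365,.17,-22)
"
```

```text
at 7.8 [0.456  0.3065 0.1691] [ 1.7981e+02 -1.3000e-01  8.5700e+01] w 0.094 -> shift [-527.4  227.1   -1.4] turn [ 0.003  -0.0028  0.309 ] rows 11.5
at 7.8 [0.456  0.3065 0.1691] [ 1.7981e+02 -1.3000e-01  8.5700e+01] w 0.094 -> shift [-527.4  227.1   -1.4] turn [ 1.0000e-04 -4.7000e-03  1.8798e+00] rows 12.5
```

In the tool's units: -510 mm is -0.68, -475 mm is -0.6333, 0.309 rad is 0.0492.

Request:
{"op": "arm_command", "data": {"plan": [[[-0.0333, 0.0147, 0, 0, 0, 0.0032, -1], [-0.0933, 0.04, -0.0013, 0, 0, 0.008, -1], [-0.1533, 0.0667, -0.0013, 0, 0, 0.0127, -1], [-0.2133, 0.092, -0.0013, 0, 0, 0.0175, -1], [-0.2733, 0.1173, -0.0013, 0, 0, 0.0223, -1], [-0.3333, 0.144, -0.0013, 0, 0, 0.0271, -1], [-0.3933, 0.1693, -0.0013, 0, 0, 0.0318, -1], [-0.4533, 0.1947, -0.0013, 0, 0, 0.0366, -1], [-0.5133, 0.2213, -0.0013, 0, 0, 0.0414, -1], [-0.5733, 0.2467, -0.0013, 0, 0, 0.0446, -1], [-0.6333, 0.2733, -0.0013, 0, 0, 0.0477, -1], [-0.68, 0.2933, -0.0013, 0, 0, 0.0492, -1]]]}}

```text
time_s: 9.0
ee_pos: [0.6363, -0.2215, 0.1655]
eef_rot: [-3.139, 0.0, 1.185]
force: [0.2, 0.1, -0.1]
grip_width: 0.0938
grip_force: 0.0
```

Run:
```python
from h import *
go(.643,-.2365,.1,68)
for n in("top","side"):
    p,d=cams.camera(n);cv2.imwrite(f"pics/{n}1.png",p);W=cloud(n,d)
    q=sel(W,(.456,.305),.06,.058,.073); xy=q[:,:2].astype(np.float32)
    print(n,len(q),cv2.minEnclosingCircle(xy),cv2.minAreaRect(xy),np.median(q[:,2]))
```

```text
at 9.0 [ 0.6363 -0.2215  0.1655] [-1.7984e+02  1.0000e-02  6.7890e+01] w 0.0938 -> shift [-11.3  12.1  65.5] turn [-0.0027  0.0001 -0.002 ] rows 1.4
top 401 ((0.4522166848182678, 0.3074018657207489), 0.036500103771686554) ((0.4535524845123291, 0.30512338876724243), (0.06671575456857681, 0.06611904501914978), 63.5555305480957) 0.06417879738773702
side 818 ((0.4559495151042938, 0.30645233392715454), 0.03423885256052017) ((0.4559902250766754, 0.3066081702709198), (0.06643109768629074, 0.06747468560934067), 17.56419563293457) 0.06360972922050243
```

Request:
{"op": "arm_command", "data": {"plan": [[[-0.008, 0.008, 0.04, 0, 0, 0, -1], [-0.0147, 0.016, 0.08, 0, 0, 0, -1], [-0.0147, 0.016, 0.088, 0, 0, 0, -1], [-0.0147, 0.016, 0.088, 0, 0, 0, -1]]]}}

```text
time_s: 9.5
ee_pos: [0.6429, -0.2327, 0.1002]
eef_rot: [-3.138, -0.0, 1.187]
force: [1.7, 0.9, -0.4]
grip_width: 0.0939
grip_force: 0.0
```

```bash
python3 -c "
from h import *
go(.643,-.2365,.022,68)
"
```

```text
at 9.5 [ 0.6429 -0.2327  0.1002] [-1.7982e+02 -1.0000e-02  6.8020e+01] w 0.0939 -> shift [-3.5  1.8 78.2] turn [-0.0032 -0.0002  0.0003] rows 1.6
```

In the tool's units: 78 mm is 0.104, 74 mm is 0.0987, -0.003 rad is -0.0005.

Request:
{"op": "arm_command", "data": {"plan": [[[-0.004, 0.0027, 0.0333, -0.0005, 0, 0, -1], [-0.004, 0.0027, 0.064, -0.0005, 0, 0, -1], [-0.004, 0.0027, 0.0853, -0.0005, 0, 0, -1], [-0.004, 0.0027, 0.0987, -0.0005, 0, 0, -1], [-0.004, 0.0027, 0.104, -0.0005, 0, 0, -1], [-0.004, 0.0027, 0.104, -0.0005, 0, 0, -1], [-0.004, 0.0027, 0.104, -0.0005, 0, 0, 1], [-0.004, 0.0027, 0.104, -0.0005, 0, 0, 1], [-0.004, 0.0027, 0.104, -0.0005, 0, 0, 1], [-0.004, 0.0027, 0.104, -0.0005, 0, 0, 1], [-0.004, 0.0027, 0.104, -0.0005, 0, 0, 1], [-0.004, 0.0027, 0.104, -0.0005, 0, 0, 1]]]}}

```text
time_s: 10.7
ee_pos: [0.6443, -0.2372, 0.0238]
eef_rot: [3.139, -0.0, 1.187]
force: [-0.5, -0.6, 1.2]
grip_width: 0.0579
grip_force: 20.0
```

Request:
{"op": "arm_command", "data": {"plan": [[[0, 0, 0, 0, 0, 0, 1], [0, 0, 0, 0, 0, 0, 1], [0, 0, 0, 0, 0, 0, 1]]]}}

```text
time_s: 11.0
ee_pos: [0.6443, -0.2372, 0.0238]
eef_rot: [3.139, -0.0, 1.187]
force: [-1.0, 0.2, 2.3]
grip_width: 0.0577
grip_force: 20.0
```

In the tool's units: -135 mm is -0.18, -128 mm is -0.1707.

Request:
{"op": "arm_command", "data": {"plan": [[[0, 0, -0.0053, 0, 0, 0, 1], [0, 0, -0.0187, 0, 0, 0, 1], [0, 0, -0.0427, 0, 0, 0, 1], [0, 0, -0.0773, 0, 0, 0, 1], [0, 0, -0.1173, 0, 0, 0, 1], [0, 0, -0.1493, 0, 0, 0, 1], [0, 0, -0.1707, 0, 0, 0, 1], [0, 0, -0.18, 0, 0, 0, 1], [0, 0, -0.18, 0, 0, 0, 1], [0, 0, -0.18, 0, 0, 0, 1]]]}}

```text
time_s: 12.0
ee_pos: [0.6435, -0.2368, 0.1573]
eef_rot: [3.14, -0.0, 1.187]
force: [-0.3, -0.3, -2.3]
grip_width: 0.0581
grip_force: 20.0
```

```bash
python3 -c "
from h import *
go(.455,.306,.155,85.7)
"
```

```text
at 12.0 [ 0.6435 -0.2368  0.1573] [179.94  -0.    68.  ] w 0.0581 -> shift [ 432.7 -378.2    1.9] turn [ 1.10e-03  1.00e-04 -3.09e-01] rows 11.5
```

In the tool's units: 412 mm is 0.5493, 388 mm is 0.5173, -0.309 rad is -0.0492.

Request:
{"op": "arm_command", "data": {"plan": [[[0.0267, -0.0227, 0, 0, 0, -0.0032, 1], [0.0693, -0.06, 0, 0, 0, -0.008, 1], [0.1187, -0.104, 0.0013, 0, 0, -0.0127, 1], [0.1693, -0.148, 0.0013, 0, 0, -0.0175, 1], [0.22, -0.192, 0.0013, 0, 0, -0.0223, 1], [0.2707, -0.236, 0.0013, 0, 0, -0.0271, 1], [0.3213, -0.28, 0.0013, 0, 0, -0.0318, 1], [0.372, -0.324, 0.0013, 0, 0, -0.035, 1], [0.4227, -0.3693, 0.0027, 0, 0, -0.0398, 1], [0.4733, -0.4133, 0.0027, 0, 0, -0.0446, 1], [0.5173, -0.452, 0.0027, 0, 0, -0.0477, 1], [0.5493, -0.48, 0.0027, 0, 0, -0.0492, 1]]]}}

```text
time_s: 13.2
ee_pos: [0.4627, 0.2821, 0.1545]
eef_rot: [3.14, 0.002, 1.498]
force: [0.6, -1.0, -2.6]
grip_width: 0.0578
grip_force: 20.0
```

Request:
{"op": "arm_command", "data": {"plan": [[[0, 0, 0, 0, 0, 0, 1], [0, 0, 0, 0, 0, 0, 1]]]}}

```text
time_s: 13.4
ee_pos: [0.464, 0.2799, 0.1545]
eef_rot: [3.14, 0.002, 1.497]
force: [1.0, -0.8, -2.1]
grip_width: 0.0579
grip_force: 20.0
```

```bash
python3 -c "
from h import *
go(.455,.306,.11,85.7)
"
```

```text
at 13.4 [0.464  0.2799 0.1545] [1.7992e+02 1.1000e-01 8.5780e+01] w 0.0579 -> shift [ 25.4 -10.9  44.5] turn [0.0014 0.002  0.0014] rows 1.0
```

In the tool's units: 44 mm is 0.0587, 39 mm is 0.052, 0.002 rad is 0.0003.

Request:
{"op": "arm_command", "data": {"plan": [[[0.0107, -0.0053, 0.016, 0, 0, 0, 1], [0.024, -0.0107, 0.0373, 0, 0, 0, 1], [0.032, -0.0133, 0.052, 0, 0, 0, 1], [0.0333, -0.0147, 0.0587, 0.0002, 0.0003, 0, 1], [0.0333, -0.0147, 0.0587, 0.0002, 0.0003, 0, 1], [0.0333, -0.0147, 0.0587, 0.0002, 0.0003, 0, 1], [0.0333, -0.0147, 0.0587, 0.0002, 0.0003, 0, 1]]]}}

```text
time_s: 14.1
ee_pos: [0.456, 0.3054, 0.1121]
eef_rot: [3.139, -0.002, 1.495]
force: [0.1, -0.1, -2.0]
grip_width: 0.0574
grip_force: 20.0
```

Run:
```python
from h import *
p,d=cams.camera("side");cv2.imwrite("pics/sq.png",cv2.convertScaleAbs(cv2.resize(p[200:400,250:500],None,fx=3,fy=3),alpha=1.6))
go(.455,.306,.0838,85.7)
```

```text
at 14.15 [0.4559 0.3054 0.1121] [ 1.7985e+02 -9.0000e-02  8.5680e+01] w 0.0581 -> shift [ 0.5 -1.  28.3] turn [ 0.0027 -0.0016 -0.0003] rows 0.6
```

View pics/sq.png

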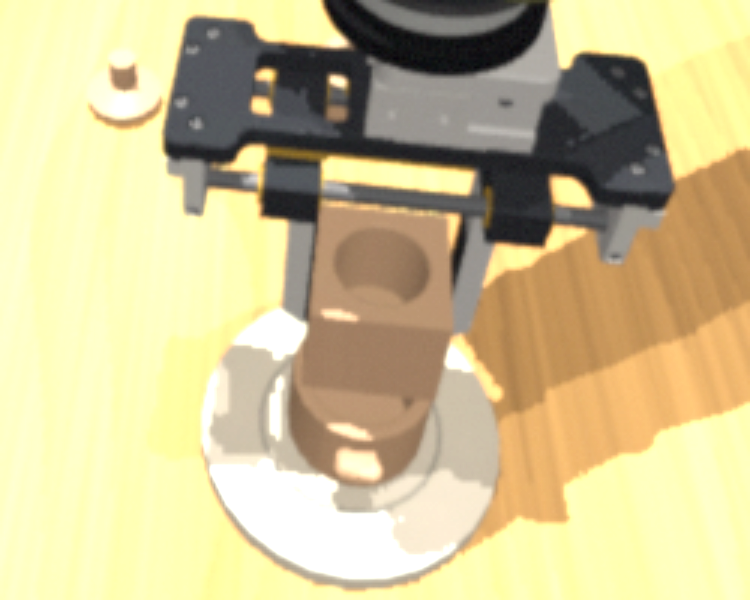

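The crop shows the square tier held upright at about (380,300), over the crock mouth (370,395). It's lined up, so I'll lower it slowly.

In the tool's units: 26 mm is 0.0347, 25 mm is 0.0333, 0.001 rad is 0.0002.

Request:
{"op": "arm_command", "data": {"plan": [[[0, -0.0013, 0.0107, 0, 0, 0, 1], [0, -0.0013, 0.02, 0.0002, 0, 0, 1], [0, -0.0013, 0.0267, 0.0002, 0, 0, 1], [0, -0.0013, 0.0307, 0.0002, 0, 0, 1], [0, -0.0013, 0.0333, 0.0002, 0, 0, 1], [0, -0.0013, 0.0347, 0.0002, 0, 0, 1], [0, -0.0013, 0.0347, 0.0002, 0, 0, 1]]]}}

```text
time_s: 14.85
ee_pos: [0.4546, 0.3057, 0.0855]
eef_rot: [3.141, -0.001, 1.496]
force: [0.4, -0.3, -2.3]
grip_width: 0.0578
grip_force: 20.0
```

In the tool's units: 2 mm is 0.0027, 1 mm is 0.0013.

Request:
{"op": "arm_command", "data": {"plan": [[[0, 0, 0.0013, 0, 0, 0, 1], [0, 0, 0.0027, 0, 0, 0, 1], [0, 0, 0.0027, 0, 0, 0, 1]]]}}

```text
time_s: 15.15
ee_pos: [0.4546, 0.3056, 0.0834]
eef_rot: [3.141, -0.001, 1.496]
force: [1.1, -0.5, -2.7]
grip_width: 0.058
grip_force: 20.0
```

Already below the rim level, at 83.4 mm with no contact. Down 1 mm at a time.

In the tool's units: 1 mm is 0.0013.

Request:
{"op": "arm_command", "data": {"plan": [[[0, 0, 0.0013, 0, 0, 0, 1], [0, 0, 0.0013, 0, 0, 0, 1]]]}}

```text
time_s: 15.35
ee_pos: [0.4546, 0.3056, 0.0824]
eef_rot: [3.141, -0.001, 1.496]
force: [0.2, -0.4, -1.5]
grip_width: 0.0577
grip_force: 20.0
```

In the tool's units: 1 mm is 0.0013.

Request:
{"op": "arm_command", "data": {"plan": [[[0, 0, 0.0013, 0, 0, 0, 1], [0, 0, 0.0013, 0, 0, 0, 1]]]}}

```text
time_s: 15.55
ee_pos: [0.4547, 0.3058, 0.0818]
eef_rot: [3.14, -0.001, 1.496]
force: [-0.3, 0.8, 1.7]
grip_width: 0.0581
grip_force: 20.0
```

In the tool's units: -90 mm is -0.12, -70 mm is -0.0933.

Request:
{"op": "arm_command", "data": {"plan": [[[0, 0, 0, 0, 0, 0, 0.2], [0, 0, 0, 0, 0, 0, -0.5], [0, 0, 0, 0, 0, 0, -1], [0, 0, 0, 0, 0, 0, -1], [0, 0, 0, 0, 0, 0, -1], [0, 0, -0.02, 0, 0, 0, -1], [0, 0, -0.0533, 0, 0, 0, -1], [0, 0, -0.0933, 0, 0, 0, -1], [0, 0, -0.12, 0, 0, 0, -1], [0, 0, -0.12, 0, 0, 0, -1]]]}}

```text
time_s: 16.55
ee_pos: [0.4554, 0.3061, 0.1741]
eef_rot: [3.137, -0.004, 1.496]
force: [1.2, -0.3, 0.4]
grip_width: 0.094
grip_force: 0.0
```

```bash
python3 -c "
from h import *
go(.448,.077,.11,85.7)
"
```

```text
at 16.55 [0.4554 0.3061 0.1741] [179.73  -0.21  85.71] w 0.094 -> shift [-229.3    9.4   63.3] turn [ 0.0047 -0.0038  0.0001] rows 4.8
```

In the tool's units: -229 mm is -0.3053, -215 mm is -0.2867.

Request:
{"op": "arm_command", "data": {"plan": [[[-0.0267, 0.0013, 0, 0, 0, 0, -1], [-0.0733, 0.004, 0, 0, 0, 0, -1], [-0.1333, 0.0067, 0, 0, 0, 0, -1], [-0.1933, 0.008, 0.0267, 0, 0, 0, -1], [-0.2467, 0.0107, 0.056, 0, 0, 0, -1], [-0.2867, 0.012, 0.0773, 0, 0, 0, -1], [-0.3053, 0.012, 0.084, 0, 0, 0, -1], [-0.3053, 0.012, 0.084, 0, 0, 0, -1], [-0.3053, 0.012, 0.084, 0, 0, 0, -1]]]}}

```text
time_s: 17.45
ee_pos: [0.4463, 0.0769, 0.1079]
eef_rot: [3.141, -0.001, 1.495]
force: [-0.1, 0.6, 0.9]
grip_width: 0.094
grip_force: 0.0
```

Run:
```python
from h import *
for n in("top","side"):
    p,d=cams.camera(n);cv2.imwrite(f"pics/{n}2.png",p);W=cloud(n,d)
    q=sel(W,(.456,.305),.06,.112,.128); xy=q[:,:2].astype(np.float32)
    print(n,len(q),cv2.minEnclosingCircle(xy),cv2.minAreaRect(xy),np.median(q[:,2]))
go(.448,.077,.016,85.7)
```

```text
top 630 ((0.45277050137519836, 0.3046261966228485), 0.04051719605922699) ((0.45282500982284546, 0.3052474558353424), (0.059355076402425766, 0.05792272835969925), 86.18798828125) 0.11939474471078226
side 1269 ((0.4550294578075409, 0.3058968186378479), 0.04084087535738945) ((0.45488834381103516, 0.30596381425857544), (0.05980710685253143, 0.05817786231637001), 86.08055114746094) 0.11888898880716509
at 17.55 [0.4465 0.0774 0.1084] [ 1.7993e+02 -7.0000e-02  8.5750e+01] w 0.0941 -> shift [-0.4  1.4 92.4] turn [ 0.0012 -0.0012  0.0009] rows 1.8
```

In the tool's units: 92 mm is 0.1227, 87 mm is 0.116.

Request:
{"op": "arm_command", "data": {"plan": [[[0, 0.0013, 0.0333, 0, 0, 0, -1], [0, 0.0013, 0.0693, 0, 0, 0, -1], [0, 0.0013, 0.0987, 0, 0, 0, -1], [0, 0.0013, 0.116, 0, 0, 0, -1], [0, 0.0013, 0.1227, 0, 0, 0, -1], [0, 0.0013, 0.1227, 0, 0, 0, -1], [0, 0.0013, 0.1227, 0, 0, 0, 1], [0, 0.0013, 0.1227, 0, 0, 0, 1], [0, 0.0013, 0.1227, 0, 0, 0, 1], [0, 0.0013, 0.1227, 0, 0, 0, 1], [0, 0.0013, 0.1227, 0, 0, 0, 1], [0, 0.0013, 0.1227, 0, 0, 0, 1]]], "squeeze": 15}}

```text
time_s: 18.75
ee_pos: [0.4476, 0.0766, 0.0164]
eef_rot: [3.14, -0.001, 1.496]
force: [0.5, -0.2, 0.8]
grip_width: 0.0497
grip_force: 15.5
```

Request:
{"op": "arm_command", "data": {"plan": [[[0, 0, 0, 0, 0, 0, 1], [0, 0, 0, 0, 0, 0, 1], [0, 0, 0, 0, 0, 0, 1]]]}}

```text
time_s: 19.05
ee_pos: [0.4476, 0.0766, 0.0164]
eef_rot: [3.14, -0.001, 1.496]
force: [0.5, 0.2, 2.3]
grip_width: 0.0497
grip_force: 15.0
```

In the tool's units: -150 mm is -0.2, -145 mm is -0.1933.

Request:
{"op": "arm_command", "data": {"plan": [[[0, 0, -0.0053, 0, 0, 0, 1], [0, 0, -0.0187, 0, 0, 0, 1], [0, 0, -0.0427, 0, 0, 0, 1], [0, 0, -0.08, 0, 0, 0, 1], [0, 0, -0.1267, 0, 0, 0, 1], [0, 0, -0.1667, 0, 0, 0, 1], [0, 0, -0.1933, 0, 0, 0, 1], [0, 0, -0.2, 0, 0, 0, 1], [0, 0, -0.2, 0, 0, 0, 1], [0, 0, -0.2, 0, 0, 0, 1]]]}}

```text
time_s: 20.05
ee_pos: [0.4468, 0.0764, 0.1653]
eef_rot: [-3.141, -0.001, 1.496]
force: [0.4, 0.2, -1.0]
grip_width: 0.0496
grip_force: 15.0
```

```bash
python3 -c "
from h import *
go(.4543,.3055,.16,85.7)
"
```

```text
at 20.05 [0.4468 0.0764 0.1653] [-1.7996e+02 -5.0000e-02  8.5700e+01] w 0.0496 -> shift [229.   -9.7   5.5] turn [-0.0007 -0.0008  0.0001] rows 4.6
```

In the tool's units: 229 mm is 0.3053, 224 mm is 0.2987.

Request:
{"op": "arm_command", "data": {"plan": [[[0.0133, 0, 0, 0, 0, 0, 1], [0.0467, -0.0013, 0, 0, 0, 0, 1], [0.0933, -0.004, 0, 0, 0, 0, 1], [0.1467, -0.0067, 0.0013, 0, 0, 0, 1], [0.2, -0.008, 0.0027, 0, 0, 0, 1], [0.2467, -0.0107, 0.004, 0, 0, 0, 1], [0.28, -0.012, 0.0053, 0, 0, 0, 1], [0.2987, -0.0133, 0.0067, 0, 0, 0, 1], [0.3053, -0.0133, 0.0067, 0, 0, 0, 1], [0.3053, -0.0133, 0.0067, 0, 0, 0, 1], [0.3053, -0.0133, 0.0067, 0, 0, 0, 1]]]}}

```text
time_s: 21.15
ee_pos: [0.4546, 0.3047, 0.1614]
eef_rot: [3.141, -0.001, 1.495]
force: [0.0, 0.3, -1.5]
grip_width: 0.0499
grip_force: 15.0
```

Run:
```python
from h import *
p,d=cams.camera("side");cv2.imwrite("pics/rt.png",cv2.convertScaleAbs(cv2.resize(p[180:380,250:500],None,fx=3,fy=3),alpha=1.6))
go(.4543,.3055,.132,85.7)
```

```text
at 21.2 [0.4547 0.3047 0.1616] [ 1.7995e+02 -6.0000e-02  8.5640e+01] w 0.0498 -> shift [ 0.8 -0.5 29.6] turn [ 0.0009 -0.001  -0.001 ] rows 0.6
```

View pics/rt.png

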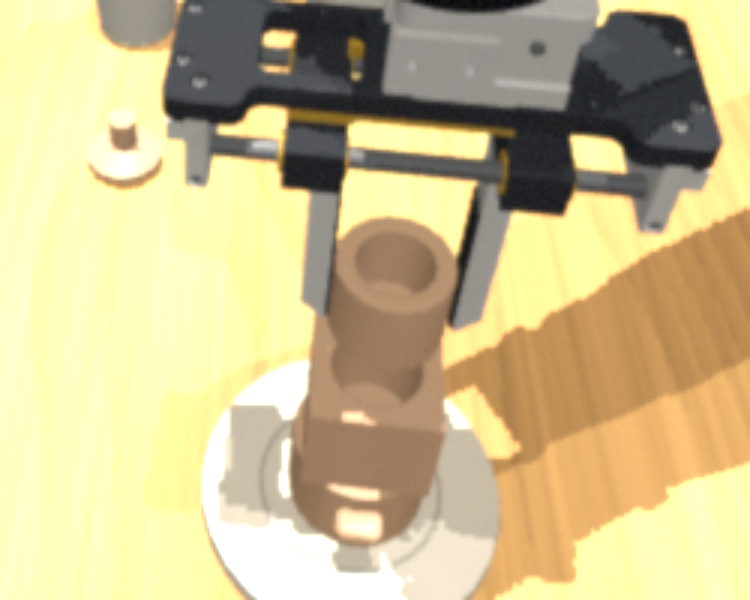

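The round tier's rim (395,262) is upright over the square tier's mouth (378,385). I'll lower it slowly.

In the tool's units: 29 mm is 0.0387, 28 mm is 0.0373.

Request:
{"op": "arm_command", "data": {"plan": [[[0, 0, 0.0133, 0, 0, 0, 1], [0.0013, -0.0013, 0.024, 0, 0, 0, 1], [0.0013, -0.0013, 0.0307, 0, 0, 0, 1], [0.0013, -0.0013, 0.0347, 0, 0, 0, 1], [0.0013, -0.0013, 0.0373, 0, 0, 0, 1], [0.0013, -0.0013, 0.0387, 0, 0, 0, 1], [0.0013, -0.0013, 0.0387, 0, 0, 0, 1]]]}}

```text
time_s: 21.9
ee_pos: [0.4537, 0.3067, 0.1325]
eef_rot: [3.141, -0.001, 1.496]
force: [-0.2, 0.6, -1.0]
grip_width: 0.0496
grip_force: 15.0
```

In the tool's units: 1 mm is 0.0013.

Request:
{"op": "arm_command", "data": {"plan": [[[0, 0, 0.0013, 0, 0, 0, 1], [0, 0, 0.0013, 0, 0, 0, 1]]]}}

```text
time_s: 22.1
ee_pos: [0.4536, 0.3067, 0.1315]
eef_rot: [3.141, -0.001, 1.496]
force: [0.2, 0.5, -1.6]
grip_width: 0.0495
grip_force: 15.0
```

In the tool's units: 1 mm is 0.0013.

Request:
{"op": "arm_command", "data": {"plan": [[[0, 0, 0.0013, 0, 0, 0, 1], [0, 0, 0.0013, 0, 0, 0, 1]]]}}

```text
time_s: 22.3
ee_pos: [0.4536, 0.3067, 0.1304]
eef_rot: [3.141, -0.001, 1.496]
force: [0.7, -1.0, -1.0]
grip_width: 0.0498
grip_force: 15.0
```

In the tool's units: 1 mm is 0.0013.

Request:
{"op": "arm_command", "data": {"plan": [[[0, 0, 0.0013, 0, 0, 0, 1], [0, 0, 0.0013, 0, 0, 0, 1]]]}}

```text
time_s: 22.5
ee_pos: [0.4536, 0.3067, 0.1295]
eef_rot: [3.141, -0.001, 1.496]
force: [0.2, 0.2, -1.4]
grip_width: 0.0493
grip_force: 15.0
```

In the tool's units: 0.5 mm is 0.0007.

Request:
{"op": "arm_command", "data": {"plan": [[[0, 0, 0.0007, 0, 0, 0, 1], [0, 0, 0.0007, 0, 0, 0, 1]]]}}

```text
time_s: 22.7
ee_pos: [0.4537, 0.3067, 0.1294]
eef_rot: [3.141, -0.001, 1.496]
force: [-1.7, -1.4, 4.1]
grip_width: 0.0497
grip_force: 15.0
```

In the tool's units: -65 mm is -0.0867, -55 mm is -0.0733.

Request:
{"op": "arm_command", "data": {"plan": [[[0, 0, 0, 0, 0, 0, 0.3], [0, 0, 0, 0, 0, 0, -0.3], [0, 0, 0, 0, 0, 0, -1], [0, 0, 0, 0, 0, 0, -1], [0, 0, 0, 0, 0, 0, -1], [0, 0, -0.016, 0, 0, 0, -1], [0, 0, -0.0427, 0, 0, 0, -1], [0, 0, -0.0733, 0, 0, 0, -1], [0, 0, -0.0867, 0, 0, 0, -1], [0, 0, -0.0867, 0, 0, 0, -1]]]}}

```text
time_s: 23.7
ee_pos: [0.4541, 0.3069, 0.1956]
eef_rot: [3.138, -0.003, 1.496]
force: [-0.4, -0.0, -1.1]
grip_width: 0.0939
grip_force: 0.0
```

```bash
python3 -c "
from h import *
go(.5955,.0778,.1,85.7)
"
```

```text
at 23.7 [0.4541 0.3069 0.1956] [ 1.7982e+02 -1.5000e-01  8.5700e+01] w 0.0939 -> shift [-218.1  157.9   95.5] turn [ 0.0032 -0.0027  0.0001] rows 5.7
```

In the tool's units: -218 mm is -0.2907, -214 mm is -0.2853.

Request:
{"op": "arm_command", "data": {"plan": [[[-0.02, 0.0147, 0, 0, 0, 0, -1], [-0.06, 0.044, 0, 0, 0, 0, -1], [-0.1067, 0.0773, 0.0067, 0, 0, 0, -1], [-0.1493, 0.108, 0.036, 0, 0, 0, -1], [-0.1933, 0.14, 0.0667, 0, 0, 0, -1], [-0.2333, 0.1693, 0.0933, 0, 0, 0, -1], [-0.2667, 0.1933, 0.1147, 0, 0, 0, -1], [-0.2853, 0.2067, 0.1253, 0, 0, 0, -1], [-0.2907, 0.2107, 0.1267, 0, 0, 0, -1], [-0.2907, 0.2107, 0.1267, 0, 0, 0, -1], [-0.2907, 0.2107, 0.1267, 0, 0, 0, -1]]]}}

```text
time_s: 24.8
ee_pos: [0.5948, 0.0787, 0.0997]
eef_rot: [3.14, -0.001, 1.497]
force: [0.3, -0.3, -0.1]
grip_width: 0.0944
grip_force: 0.0
```

Run:
```python
from h import *
for n in("top","side"):
    p,d=cams.camera(n);cv2.imwrite(f"pics/{n}3.png",p);W=cloud(n,d)
    q=sel(W,(.454,.306),.05,.152,.168); xy=q[:,:2].astype(np.float32)
    print(n,len(q),cv2.minEnclosingCircle(xy),cv2.minAreaRect(xy),np.median(q[:,2]))
go(.5955,.0778,.025,85.7)
```

```text
top 385 ((0.45176786184310913, 0.3065906763076782), 0.025493944063782692) ((0.45224499702453613, 0.3063139319419861), (0.04920746386051178, 0.048175569623708725), 43.46015930175781) 0.1593142864071032
side 773 ((0.45416224002838135, 0.30734455585479736), 0.025781290605664253) ((0.45443806052207947, 0.30757245421409607), (0.048613451421260834, 0.04935852810740471), 24.757856369018555) 0.15863357475378037
at 24.9 [0.5948 0.0787 0.0998] [ 1.7989e+02 -8.0000e-02  8.5780e+01] w 0.0938 -> shift [-0.9  0.7 74.8] turn [ 0.002  -0.0014  0.0014] rows 1.5
```

Request:
{"op": "arm_command", "data": {"plan": [[[-0.0013, 0.0013, 0.0267, 0, 0, 0, -1], [-0.0013, 0.0013, 0.0573, 0, 0, 0, -1], [-0.0013, 0.0013, 0.0827, 0, 0, 0, -1], [-0.0013, 0.0013, 0.096, 0, 0, 0, -1], [-0.0013, 0.0013, 0.1, 0, 0, 0, 0], [-0.0013, 0.0013, 0.1, 0, 0, 0, 0.5], [-0.0013, 0.0013, 0.1, 0, 0, 0, 1], [-0.0013, 0.0013, 0.1, 0, 0, 0, 1], [-0.0013, 0.0013, 0.1, 0, 0, 0, 1], [-0.0013, 0.0013, 0.1, 0, 0, 0, 1], [-0.0013, 0.0013, 0.1, 0, 0, 0, 1], [-0.0013, 0.0013, 0.1, 0, 0, 0, 1]]], "squeeze": 12}}

```text
time_s: 26.1
ee_pos: [0.5959, 0.0765, 0.0239]
eef_rot: [3.141, -0.001, 1.496]
force: [0.2, 0.2, 0.9]
grip_width: 0.0337
grip_force: 0.0
```

Request:
{"op": "arm_command", "data": {"plan": [[[0, 0, 0, 0, 0, 0, 1], [0, 0, 0, 0, 0, 0, 1], [0, 0, 0, 0, 0, 0, 1], [0, 0, 0, 0, 0, 0, 1]]]}}

```text
time_s: 26.5
ee_pos: [0.5959, 0.0765, 0.0239]
eef_rot: [3.141, -0.001, 1.496]
force: [0.9, -0.6, 0.2]
grip_width: 0.0172
grip_force: 11.9
```

In the tool's units: -190 mm is -0.2533, -187 mm is -0.2493.

Request:
{"op": "arm_command", "data": {"plan": [[[0, 0, 0, 0, 0, 0, 1], [0, 0, -0.0053, 0, 0, 0, 1], [0, 0, -0.0187, 0, 0, 0, 1], [0, 0, -0.0427, 0, 0, 0, 1], [0, 0, -0.0867, 0, 0, 0, 1], [0, 0, -0.14, 0, 0, 0, 1], [0, 0, -0.1933, 0, 0, 0, 1], [0, 0, -0.2293, 0, 0, 0, 1], [0, 0, -0.2493, 0, 0, 0, 1], [0, 0, -0.2533, 0, 0, 0, 1], [0, 0, -0.2533, 0, 0, 0, 1]]]}}

```text
time_s: 27.6
ee_pos: [0.5956, 0.0763, 0.2142]
eef_rot: [3.14, -0.001, 1.496]
force: [0.2, -1.5, -1.6]
grip_width: 0.0177
grip_force: 11.9
```

```bash
python3 -c "
from h import *
go(.4535,.306,.208,85.7)
"
```

```text
at 27.6 [0.5956 0.0763 0.2142] [ 1.7992e+02 -7.0000e-02  8.5700e+01] w 0.0177 -> shift [ 218.4 -158.9    6.2] turn [ 0.0013 -0.0011  0.0001] rows 5.4
```

In the tool's units: 218 mm is 0.2907, 211 mm is 0.2813.

Request:
{"op": "arm_command", "data": {"plan": [[[0.016, -0.012, 0, 0, 0, 0, 1], [0.048, -0.0347, 0.0013, 0, 0, 0, 1], [0.0907, -0.0653, 0.0027, 0, 0, 0, 1], [0.136, -0.0987, 0.004, 0, 0, 0, 1], [0.1813, -0.132, 0.0053, 0, 0, 0, 1], [0.224, -0.1627, 0.0067, 0, 0, 0, 1], [0.2587, -0.188, 0.008, 0, 0, 0, 1], [0.2813, -0.204, 0.008, 0, 0, 0, 1], [0.2907, -0.212, 0.008, 0, 0, 0, 1], [0.2907, -0.212, 0.008, 0, 0, 0, 1], [0.2907, -0.212, 0.008, 0, 0, 0, 1], [0.2907, -0.212, 0.008, 0, 0, 0, 1]]]}}

```text
time_s: 28.8
ee_pos: [0.4539, 0.3048, 0.2078]
eef_rot: [3.141, -0.001, 1.495]
force: [-0.3, 0.1, -1.0]
grip_width: 0.0179
grip_force: 11.9
```

Run:
```python
from h import *
p,d=cams.camera("side");cv2.imwrite("pics/lid.png",cv2.convertScaleAbs(cv2.resize(p[160:360,250:500],None,fx=3,fy=3),alpha=1.6))
q=sel(cloud("side",d),(.454,.306),.035,.1865,.2); xy=q[:,:2].astype(np.float32); print(len(q),cv2.minEnclosingCircle(xy))
go(.4535,.306,.18,85.7)
```

```text
623 ((0.4550769329071045, 0.30686861276626587), 0.025223994627594948)
at 28.85 [0.4539 0.3048 0.2079] [ 1.7996e+02 -5.0000e-02  8.5630e+01] w 0.0174 -> shift [ 1.1 -0.5 27.9] turn [ 0.0007 -0.0009 -0.0012] rows 0.6
```

View pics/lid.png

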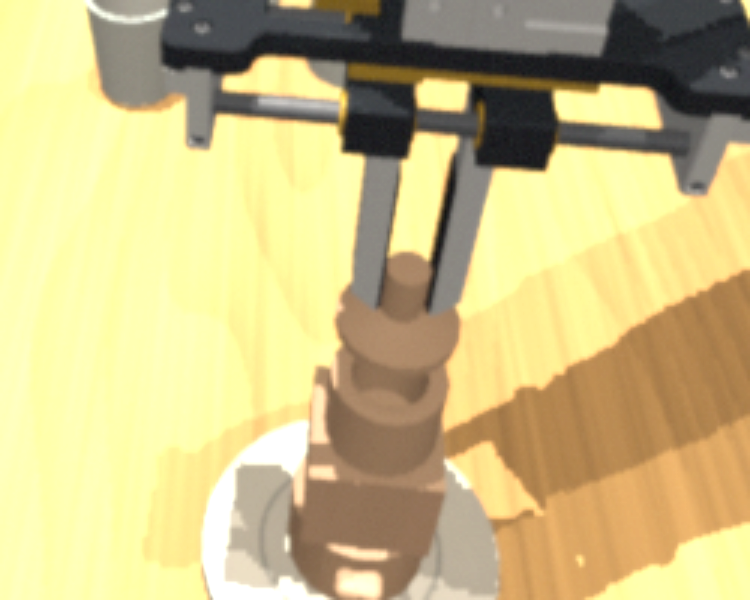

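The lid is level in the fingers (flange at (398,325)), over the round tier's mouth (390,375). By side depth it's within 1 mm of that rim. I'll lower it.

In the tool's units: 28 mm is 0.0373, 27 mm is 0.036.

Request:
{"op": "arm_command", "data": {"plan": [[[0, 0, 0.0133, 0, 0, 0, 1], [0.0013, -0.0013, 0.0227, 0, 0, 0, 1], [0.0013, -0.0013, 0.0293, 0, 0, 0, 1], [0.0013, -0.0013, 0.0333, 0, 0, 0, 1], [0.0013, -0.0013, 0.036, 0, 0, 0, 1], [0.0013, -0.0013, 0.0373, 0, 0, 0, 1], [0.0013, -0.0013, 0.0373, 0, 0, 0, 1]]]}}

```text
time_s: 29.55
ee_pos: [0.4526, 0.3067, 0.18]
eef_rot: [3.141, -0.001, 1.496]
force: [0.0, -0.0, 0.0]
grip_width: 0.0176
grip_force: 11.9
```

In the tool's units: 1 mm is 0.0013.

Request:
{"op": "arm_command", "data": {"plan": [[[0, 0, 0.0013, 0, 0, 0, 1], [0, 0, 0.0013, 0, 0, 0, 1]]]}}

```text
time_s: 29.75
ee_pos: [0.4526, 0.3067, 0.1791]
eef_rot: [3.141, -0.001, 1.496]
force: [-0.3, 0.2, -0.2]
grip_width: 0.0173
grip_force: 11.9
```

In the tool's units: 1 mm is 0.0013.

Request:
{"op": "arm_command", "data": {"plan": [[[0, 0, 0.0013, 0, 0, 0, 1], [0, 0, 0.0013, 0, 0, 0, 1]]]}}

```text
time_s: 29.95
ee_pos: [0.4525, 0.3067, 0.1779]
eef_rot: [3.141, -0.001, 1.496]
force: [0.4, -0.4, -1.2]
grip_width: 0.0179
grip_force: 11.9
```

In the tool's units: 1 mm is 0.0013.

Request:
{"op": "arm_command", "data": {"plan": [[[0, 0, 0.0013, 0, 0, 0, 1], [0, 0, 0.0013, 0, 0, 0, 1]]]}}

```text
time_s: 30.15
ee_pos: [0.4527, 0.3067, 0.177]
eef_rot: [3.141, -0.001, 1.496]
force: [-0.8, -0.1, -0.3]
grip_width: 0.0174
grip_force: 12.0
```

Request:
{"op": "arm_command", "data": {"plan": [[[0, 0, 0.0007, 0, 0, 0, 1], [0, 0, 0.0007, 0, 0, 0, 1]]]}}

```text
time_s: 30.35
ee_pos: [0.4527, 0.3067, 0.1768]
eef_rot: [3.14, -0.001, 1.496]
force: [-0.2, 0.1, 2.4]
grip_width: 0.0173
grip_force: 12.0
```

Seated, with contact at the expected height. I'll release and retreat.

In the tool's units: -80 mm is -0.1067, -70 mm is -0.0933.

Request:
{"op": "arm_command", "data": {"plan": [[[0, 0, 0, 0, 0, 0, 0.6], [0, 0, 0, 0, 0, 0, 0.2], [0, 0, 0, 0, 0, 0, -0.2], [0, 0, 0, 0, 0, 0, -0.2], [0, 0, 0, 0, 0, 0, -0.2], [0, 0, -0.0107, 0, 0, 0, -0.2], [0, 0, -0.0293, 0, 0, 0, -0.2], [0, 0, -0.06, 0, 0, 0, -0.2], [0, 0, -0.0933, 0, 0, 0, -0.2], [0, 0, -0.1067, 0, 0, 0, -0.2], [0, 0, -0.1067, 0, 0, 0, -0.2]]]}}

```text
time_s: 31.45
ee_pos: [0.4529, 0.3069, 0.2582]
eef_rot: [3.138, -0.003, 1.496]
force: [0.6, 0.6, -0.8]
grip_width: 0.0562
grip_force: 0.0
```

In the tool's units: -190 mm is -0.2533, -180 mm is -0.24.

Request:
{"op": "arm_command", "data": {"plan": [[[-0.0267, 0, 0, 0, 0, 0, -0.2], [-0.08, 0, 0, 0, 0, 0, -0.2], [-0.1467, 0, 0, 0, 0, 0, -0.2], [-0.2, 0, 0, 0, 0, 0, -0.2], [-0.24, 0, 0, 0, 0, 0, -0.2], [-0.2533, 0, 0, 0, 0, 0, -0.2], [-0.2533, 0, 0, 0, 0, 0, -0.2], [-0.2533, 0, 0, 0, 0, 0, -0.2]]]}}

```text
time_s: 32.25
ee_pos: [0.4383, 0.1179, 0.2559]
eef_rot: [3.141, -0.001, 1.496]
force: [0.1, 0.7, -0.6]
grip_width: 0.0564
grip_force: 0.0
```

Run:
```python
from h import *
for n in("top","side"):
    p,d=cams.camera(n);W=cloud(n,d)
    for c,a,b,r in(((.454,.306),.187,.2,.03),((.454,.306),.164,.172,.04),((.439,-.103),.069,.083,.06),((.602,-.069),.079,.093,.06),((.4737,-.2863),.054,.068,.06)):
        q=sel(W,c,r,a,b); 
        if len(q)>5: print(n,len(q),np.round(cv2.minEnclosingCircle(q[:,:2].astype(np.float32))[0],4),np.median(q[:,2]).round(4))
    if n=="side": cv2.imwrite("pics/end.png",cv2.convertScaleAbs(cv2.resize(p[100:400,220:520],None,fx=2,fy=2),alpha=1.6))
print(ctrl.get_obs()["force"],ctrl.get_obs()["grip_width"])
```

```text
top 215 [ 0.4386 -0.1036] 0.0741
top 226 [ 0.6015 -0.069 ] 0.0837
top 436 [ 0.4732 -0.2861] 0.0584
side 186 [0.4534 0.3082] 0.1936
side 777 [0.4534 0.3086] 0.1671
side 176 [ 0.4401 -0.1024] 0.0727
side 190 [ 0.6032 -0.0679] 0.0828
side 144 [ 0.4759 -0.2843] 0.0574
[-0.44116122  0.13429214  0.43613436] 0.0564301026944368
```

View pics/end.png

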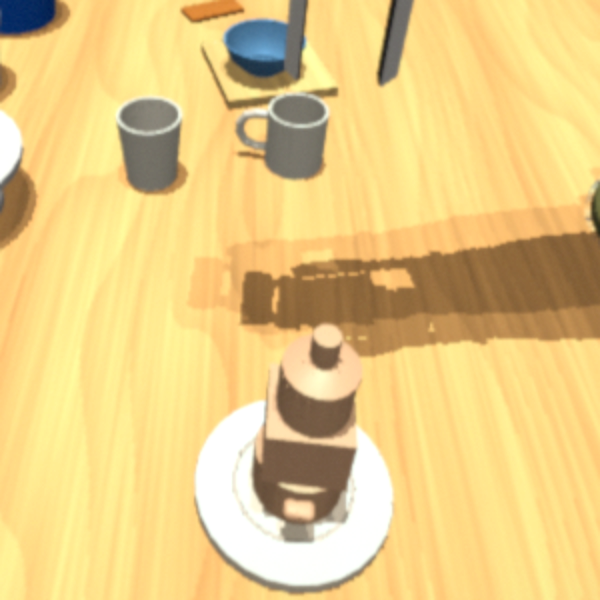

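The picture shows the whole stack upright in the middle of the bat, around (310,430), with the knob at (325,345). The mug, tumbler and bowl are where they were. The knob top measures 194 mm high, against 195 mm expected.

```bash
python3 -c "
from station import ctrl
print(ctrl.hand_in())"
```

```text
the job is handed in; nothing more can be done
None
```

The job is handed in at about 32 s on the robot's clock: the four-piece jar stands seated on the bat, about 2 mm off its middle by my measurements, and the mug, tumbler and bowl have not moved.

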